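# Open the filter cover of a bench suction unit

### The job

The filter of the small white suction unit is due for a change. With the fingertips, press the orange snap tab in until it lies flat, then push the released blue cover along its track, off its seat and onto the empty ledge, so that the filter opening is completely uncovered and the cover lies flat on the ledge. Do not lift the cover or let it fall off the unit, leave the other things on the bench undisturbed, and finish clear of everything.

Things in the scene. Friction and masses are not known exactly. Their poses are not given: they have to be found in the camera images.
- unit: White suction unit, fixed, 120 (x) by 335 mm (y -185 to +150); origin on the bench surface under the middle of the track, which runs along y. From -y to +y: head block with green panel (y -185 to -125, top 115 mm high), seat with filter opening, empty ledge. The cover rides on two strips 85 mm high (|x| 38 to 60) between curbs 6 mm higher, inner faces at |x| 52.5.
- opening (a point): Centre of the filter opening (unit y -65 mm), at strip height, 85 mm; axes as the unit's. The well is 76 (x) by 84 (y) mm, about 20 mm deep down to a white round filter. The cover starts over it.
- ledge (a point): Middle of the empty ledge (unit y +63 mm), at strip height, 85 mm; axes as the unit's. The ledge runs from unit y -23 to +150 mm and its +y end is open. Between the strips its floor is recessed, 80 mm high. The cover is pushed onto it, along +y.
- cover: Blue loose plate, 100 (x) by 110 (y) by 10 mm, about 0.16 kg, origin at the centre of its underside, axes as the unit's. Starts on the seat, centre near unit y -65 mm. A yellow push face stands on it, with a blue wedge sloping down on its +y side. Until the tab is flat the plate runs into it after 2 to 8 mm; then it slides over it freely, with 1 to 2 N.
- push_face (a point): Centre of the cover's yellow upright push face, which looks to the cover's -y; 15 mm on the -y side of the cover's centre, 17.5 mm above its underside; axes as the cover's. The face is 70 mm wide (x) and rises 15 mm above the plate's top; on its -y side lie 40 mm of bare plate, then the head block.
- snap_tab (a joint): Angle of the orange snap tab (rad): 0 = up, blocking the cover's +y edge; 0.22 = flat, 4 mm below the strips. A tongue 26 (x) by 60 (y) by 6 mm in the middle of the ledge, hinged at unit y +53 mm, its free end, towards the cover, raised up to 13 mm. It goes down under about 5 N at its middle, stops firmly when flat and stays where it is left (no spring back).
- tab_pad (a point): Point to press: on top of the snap tab, on its centre line, 35 mm from its hinge and 25 mm from its free end (unit y about +18 mm, height 89 mm when up, 81 mm when flat). Moves with the tab.
- bottle_a: Bystander: clear glass bottle, white cap, 64 mm diameter, 150 mm tall, origin under its centre.
- bottle_b: Bystander: amber glass bottle, black cap, 64 mm diameter, 150 mm tall, origin under its centre.
- jar: Bystander: white jar, blue cap, 60 mm diameter, 85 mm tall, origin under its centre.
- spare_filter: Bystander: new white round filter, 68 mm diameter, 26 mm high, origin under its centre.
- tube_rack: Bystander: white rack of capped tubes, 56 (x) by 128 (y) mm, 90 mm tall, origin under its centre.
- notebook: Bystander: dark blue notebook lying flat, 105 (x) by 150 (y) by 12 mm, origin under its centre.
- vial: Bystander: small clear vial, red cap, 40 mm diameter, 70 mm tall, origin under its centre.
Not all that is in view belongs to the job. There is more than one size of the cover; the job needs the smallest.

How it is judged:
By the outcome, as a careful person would: the job done as asked, in the order asked, and still so for the second after the job is handed in, with the robot touching nothing.
It also fails if it takes over 43 s, if anything falls off the work surface, if the arm or the gripper's body presses on something with over 40 N, if the wrist force passes 120 N, or if a joint passes its speed limit or range.

### The arm

A 6-joint arm with a two-finger parallel gripper is mounted at the origin on the work surface. World frame = base frame: x ahead of the robot, y to its left, z up, the work surface at z = 0. Lengths are in m, angles in rad, forces in N, time in s.
With the tool pointing down it reaches from about 0.325 to 0.85 m from the base axis. Payload 4.4 kg.
Tool frame: the origin (TCP) lies at the centre of the arm's flange, where the gripper is bolted on; the fingertips stand 199 mm ahead of it and the grasp point (between the pads) lies 180 mm ahead of it (arm.grip_point_offset is the distance from the TCP to the grasp point, in m); z points along the fingers, y is the direction in which the jaws open and shut (so a half turn about z gives the same grasp; the last joint's range is limited). The gripper opens to 94 mm and grips with 3 to 60 N. Pads are 16 mm wide; open, the fingers measure 119 mm over their backs; the gripper's body (75 mm by 177 mm) begins 78 mm behind the grasp point.
Start: joints at [1.196, 0.207, 1.542, -0, 1.393, -0.15], TCP at [0.128, 0.561, 0.405] pointing down, gripper open.
Joint ranges: [-2.73, 2.73], [-0.86, 2.22], [0.23, 2.46], [-1.11, 4.25], [0.08, 2.63], [-2.82, 2.82]. Speed limits (rad/s): [2.79, 2.79, 3.14, 3.14, 3.14, 3.14].

### API

Orientations are given as a unit quaternion [w, x, y, z].
In Python, from rig import arm gives the robot as it stands.
- The arm moves only by the shell command python3 -m jog 'ROWS' [OPENING]. ROWS is JSON, a list of rows, each a list of 4 numbers: the shift along the world's x, y, z normalised to -1 to 1, where 1 is 0.5 m, then the turn about the world's z normalised to -1 to 1, where 1 is 90 degrees. In form: [[x, y, z, turn], ...]. A call has exactly 5 rows; each row is the pose to reach, as a shift and turn from the pose commanded when the call began; what a row does not reach only later rows make up. A row lasts 1/12 s, in which the tool goes at most 41.7 mm and 7.16 degrees, less where a joint would pass 70% of its speed; a pose out of reach is approached as far as the arm can. A call with a number of a shift or a turn outside -1 to 1 is refused whole. A call with a gripper value outside its range is refused whole. OPENING is the gripper command: -1 is fully open, 1 is shut, values between are in proportion, set as the call begins (- or left out, the last holds). The fingers move at their own pace and stop on an object; the grip force is fixed at half the most. Time passes only in rows, so rows that repeat a pose let the fingers close, or fill a call up. It gives the time, the measured TCP pose, the force and the opening at its end, in the units of the state.
- arm.observe(): the state, without advancing time (a new reading comes with each control period).
- arm.get_image(name): name is "scene" or "top" or "wrist"; returns (picture, depth): 400x640x3 uint8, blue, green, red; 400x640 float32, m along the optical axis (not along the pixel's ray), 0 where there is no reading.
- arm.camera_info(name): a dict with "intrinsics" (3x3 intrinsics, pixels), "k1" (the pictures are not rectified: a ray, as slopes to the right and down, at radius r is drawn at 1 + k1 r^2 times it, then the intrinsics apply), "extrinsics" (4x4, takes a point from world to camera coordinates). Camera axes: x right, y down, z forward; pixel columns grow to the right and rows downward; lengths in m; the calibration is good to about 2 mm. A picture is of the moment at which its call begins: read the wrist's pose just before it. camera_info takes no time and is no camera call; for the wrist camera it gives the pose at the moment of the call.
- arm.close_job(): hands the job in, once; it reports no verdict.
The state is a dict: "t": time; "qpos": joint angles; "dq": joint speeds; "tau": joint torques, N m; "position": TCP position; "eef_rot": TCP orientation; "contact_force": force on the tool from outside, world axes, zero at the start; "moment": the same for the moment, N m; "opening": finger opening in m.
Only numpy, scipy, OpenCV 4.12 (cv2) and the standard library are available. Lean on these libraries where they do the work, as an engineer would, in place of code of your own. Each camera call takes 0.05 s, during which the arm holds its last target.

## Working session

There is one attempt and no reset: what is moved stays moved. The work goes in short steps, Python scripts to look and compute and a shell command to move; the robot and the scene stay as the last step left them, time stands still between calls to the robot, and variables do not carry over. Pictures are saved under pics/ and viewed, and the job is handed in when it is done.

```bash
ls; mkdir -p pics; python3 - <<'E'
from rig import arm
import cv2,numpy as np
s=arm.observe();print(s)
for n in ("scene","top"):
    im,d=arm.get_image(n);ci=arm.camera_info(n);print(n,ci)
    cv2.imwrite(f"pics/{n}0.png",im);np.savez(f"pics/{n}0.npz",im=im,d=d,K=ci["intrinsics"],k1=ci["k1"],E=ci["extrinsics"])
E
```

```text
pics
{'t': 0.0, 'qpos': array([ 1.19552226e+00,  2.07421502e-01,  1.54290855e+00,  1.78833810e-06,
        1.39349912e+00, -1.50516473e-01]), 'dq': array([ 3.44842360e-04, -6.80986959e-04,  7.65145743e-04,  8.19248652e-05,
        4.09683454e-05,  1.74042727e-04]), 'tau': array([-2.76481442e-04, -3.70874226e+01, -2.81419337e+01,  6.97608548e-02,
        3.59836849e-02, -1.74535876e-04]), 'position': array([0.12804089, 0.56020463, 0.403511  ]), 'eef_rot': array([-2.91460764e-04,  1.12142493e-01,  9.93691507e-01, -1.07961153e-03]), 'contact_force': array([ 0.57638517, -0.51843772,  1.20539907]), 'moment': array([-0.02521533, -0.07569683,  0.01306848]), 'opening': 0.09416753184153508}
scene {'intrinsics': array([[472.50537504,   0.        , 318.91013241],
       [  0.        , 472.50537504, 203.59824382],
       [  0.        ,   0.        ,   1.        ]]), 'k1': -0.09478435445811903, 'extrinsics': array([[ 0.75676984,  0.65356942,  0.01210026, -0.45842396],
       [ 0.38655379, -0.43251081, -0.81456158, -0.1600288 ],
       [-0.52713905,  0.62111304, -0.57995087,  1.68584056],
       [ 0.        ,  0.        ,  0.        ,  1.        ]])}
top {'intrinsics': array([[466.44624486,   0.        , 319.67118821],
       [  0.        , 466.44624486, 195.88001522],
       [  0.        ,   0.        ,   1.        ]]), 'k1': 0.01719956884219446, 'extrinsics': array([[-8.68803955e-04, -9.99791890e-01,  2.03819185e-02,
        -3.25076888e-03],
       [-9.94470537e-01, -1.27653433e-03, -1.05008202e-01,
         5.98420899e-01],
       [ 1.05012367e-01, -2.03604489e-02, -9.94262468e-01,
         1.05136368e+00],
       [ 0.00000000e+00,  0.00000000e+00,  0.00000000e+00,
         1.00000000e+00]])}
```

View pics/scene0.png

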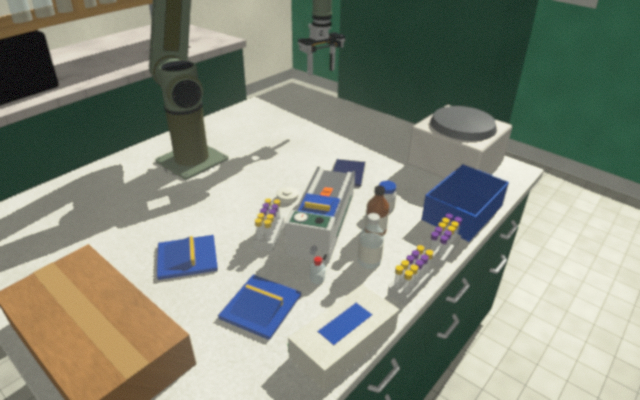

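View pics/top0.png

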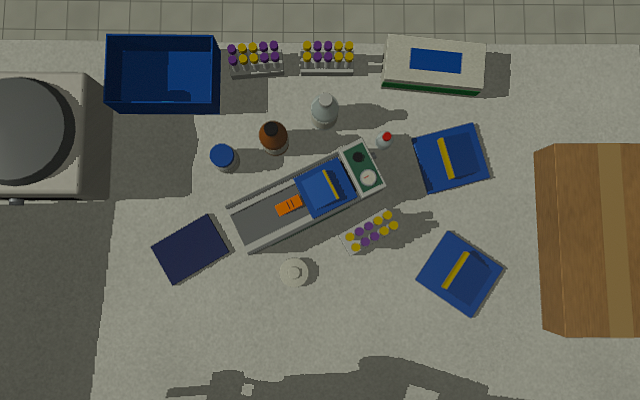

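Candidates for the cover are three blue plates in the top view: one on the unit at (326,190), and loose larger ones at (452,158) and (460,273). By the description I choose the one on the unit's seat, next to the orange tab at (290,205). I'll check it in a crop and measure.

```bash
cat > h.py <<'E'
import numpy as np,cv2
def load(f):
    z=np.load(f);return z['im'],z['d'],z['K'],float(z['k1']),z['E']
def world(d,K,k1,E):
    h,w=d.shape;v,u=np.mgrid[:h,:w].astype(float)
    p=np.stack([u.ravel(),v.ravel()],-1)[:,None]
    n=cv2.undistortPoints(p,K,np.array([k1,0,0,0.])).reshape(h,w,2)
    c=np.dstack([n[...,0]*d,n[...,1]*d,d])
    return (c-E[:3,3])@E[:3,:3]
def proj(P,K,k1,E):
    r,_=cv2.Rodrigues(E[:3,:3]);return cv2.projectPoints(np.array(P,float),r,E[:3,3],K,np.array([k1,0,0,0.]))[0].reshape(-1,2)
E
python3 - <<'E'
from h import *
im,d,K,k1,E=load('pics/top0.npz');W=world(d,K,k1,E)
hsv=cv2.cvtColor(im,cv2.COLOR_BGR2HSV)
cv2.imwrite('pics/crop0.png',cv2.resize(im[120:270,210:410],None,fx=4,fy=4,interpolation=cv2.INTER_CUBIC))
H,S,V=[hsv[...,i].astype(int) for i in range(3)]
roi=np.zeros(d.shape,bool);roi[130:260,225:395]=1
def rep(n,m):
    m=m&roi;m=m&(d>0);
    k,l,st,c=cv2.connectedComponentsWithStats(m.astype(np.uint8))
    for i in range(1,k):
        if st[i,4]<25: continue
        q=l==i;P=W[q];print(n,st[i],np.round(np.median(P,0),4));
        r=cv2.minAreaRect(P[:,:2].astype(np.float32)*1000);print('   rect mm',np.round(cv2.boxPoints(r)).tolist(), np.round(r[1]), 'z',np.percentile(P[:,2],[5,50,95]).round(4))
rep('orange',(H<14)&(S>150)&(V>120)); rep('yellow',(H>17)&(H<32)&(S>130)&(V>90)); rep('blue',(H>100)&(H<125)&(S>120)); rep('green',(H>55)&(H<95)&(S>70))
# white tops
for lo,hi in((.083,.1),(.105,.125),(.065,.083)):
    rep(f'z{lo}',(W[...,2]>lo)&(W[...,2]<hi))
E
```

```text
orange [383 132   8   8  48] [ 0.732  -0.1557  0.0693]
   rect mm [[721.0, -154.0], [733.0, -167.0], [744.0, -156.0], [731.0, -144.0]] [15. 17.] z [0.0668 0.0693 0.0723]
yellow [323 170  16  29  76] [ 0.6184 -0.0239  0.1096]
   rect mm [[585.0, -37.0], [587.0, -42.0], [648.0, -12.0], [646.0, -7.0]] [68.  5.] z [0.1065 0.1096 0.1122]
yellow [383 210   9  10  63] [ 0.5505 -0.1497  0.0892]
   rect mm [[543.0, -141.0], [544.0, -159.0], [562.0, -158.0], [560.0, -140.0]] [18. 18.] z [0.0847 0.0892 0.0918]
yellow [373 216  10   9  63] [ 0.5394 -0.1291  0.0894]
   rect mm [[525.0, -141.0], [540.0, -148.0], [551.0, -124.0], [535.0, -117.0]] [26. 17.] z [0.0788 0.0894 0.0929]
yellow [388 221   7   9  47] [ 0.5285 -0.1603  0.0894]
   rect mm [[514.0, -162.0], [522.0, -175.0], [540.0, -163.0], [532.0, -150.0]] [22. 15.] z [0.0439 0.0894 0.0922]
yellow [379 226  10   9  67] [ 0.5175 -0.1424  0.0889]
   rect mm [[500.0, -151.0], [515.0, -161.0], [530.0, -139.0], [515.0, -129.0]] [27. 18.] z [0.0807 0.0889 0.0922]
yellow [346 233   8   8  56] [ 0.5034 -0.0669  0.0894]
   rect mm [[496.0, -59.0], [4
[... 3707 characters left out ...]
145.0]] [18. 18.] z [0.0661 0.0691 0.0725]
z0.065 [262 134  26  17  59] [0.703  0.0932 0.0733]
   rect mm [[688.0, 118.0], [713.0, 62.0], [735.0, 72.0], [710.0, 128.0]] [25. 62.] z [0.0663 0.0733 0.0816]
z0.065 [225 152   9  15  35] [0.6712 0.1961 0.0778]
   rect mm [[657.0, 202.0], [689.0, 185.0], [692.0, 192.0], [661.0, 209.0]] [ 8. 36.] z [0.0686 0.0778 0.0826]
z0.065 [340 161  17  31  54] [ 0.639  -0.0653  0.0805]
   rect mm [[603.0, -81.0], [605.0, -84.0], [673.0, -51.0], [672.0, -48.0]] [76.  4.] z [0.0774 0.0805 0.0824]
z0.065 [ 229  182   81   66 2289] [0.5488 0.1163 0.0795]
   rect mm [[476.0, 163.0], [542.0, 14.0], [630.0, 53.0], [564.0, 202.0]] [ 96. 162.] z [0.0765 0.0795 0.0824]
```

View pics/crop0.png

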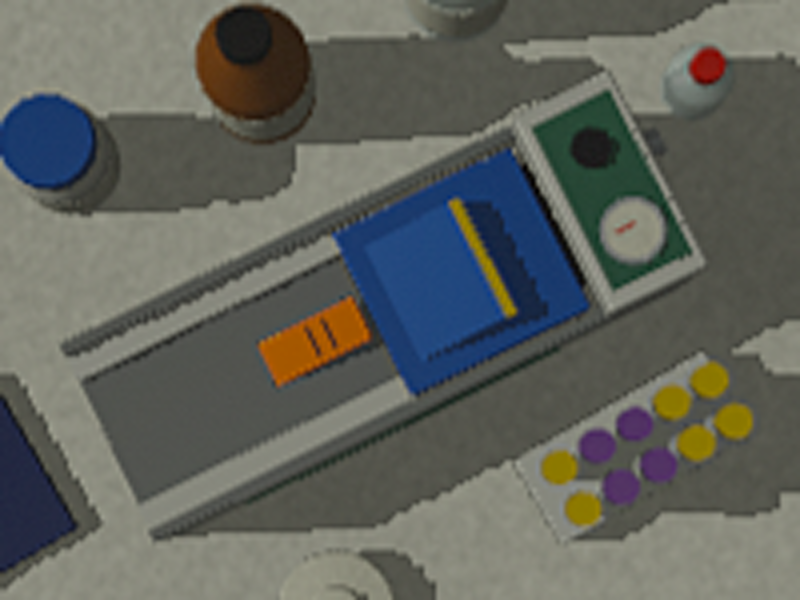

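The crop confirms it: cover on the seat (crop (460,270)), orange tab (315,340), head block with green panel (610,200). 
Unit yaw ≈ 26.4°, origin ≈ (0.5845, 0.0455). The two extents agree. Tab pad is at about (0.5765, 0.0616). I'll move above it with the fingers shut and the jaws along unit x.

```bash
python3 -m jog '[[0.054,-0.06,0,-0.07],[0.108,-0.12,0,-0.14],[0.162,-0.18,0,-0.21],[0.216,-0.24,0,-0.28],[0.27,-0.3,0,-0.35]]' 1
python3 -m jog '[[0.054,-0.06,0,-0.05],[0.108,-0.12,0,-0.1],[0.162,-0.18,0,-0.15],[0.216,-0.24,0,-0.2],[0.27,-0.3,0,-0.213]]'
python3 -m jog '[[0.054,-0.06,0,0],[0.108,-0.12,0,0],[0.162,-0.18,0,0],[0.216,-0.24,0,0],[0.27,-0.3,0,0]]'
```

```text
t: 0.52
position: [0.2637, 0.409, 0.4041]
eef_rot: [-0.0, 0.38, 0.925, -0.0]
contact_force: [0.3, 0.1, -0.1]
opening: 0.0642
t: 0.93
position: [0.3989, 0.2587, 0.4044]
eef_rot: [-0.0, 0.528, 0.849, -0.0]
contact_force: [1.1, 0.8, -0.4]
opening: 0.0309
t: 1.35
position: [0.534, 0.1087, 0.4042]
eef_rot: [-0.0, 0.527, 0.85, -0.0]
contact_force: [-0.2, 0.6, 0.3]
opening: 0.0005
```

```bash
python3 -m jog '[[0.04,-0.045,0,0],[0.085,-0.094,0,0],[0.085,-0.094,-0.05,0],[0.085,-0.094,-0.1,0],[0.085,-0.094,-0.12,0]]'
cat > look.py <<'E'
import sys
from rig import arm
from h import *
for n in sys.argv[2:]:
    ci=arm.camera_info(n);im,d=arm.get_image(n)
    np.savez(f"pics/{n}{sys.argv[1]}.npz",im=im,d=d,K=ci["intrinsics"],k1=ci["k1"],E=ci["extrinsics"]);cv2.imwrite(f"pics/{n}{sys.argv[1]}.png",im)
print(arm.observe()['position'],arm.observe()['contact_force'],arm.observe()['t'])
E
python3 look.py 1 wrist top
```

```text
t: 1.77
position: [0.5746, 0.0627, 0.3405]
eef_rot: [-0.003, 0.527, 0.85, -0.002]
contact_force: [-0.2, 0.3, -0.5]
opening: 0.0004
[0.57436235 0.0635381  0.34137129] [0.31583696 0.74952746 0.17677074] 1.8667
```

View pics/wrist1.png

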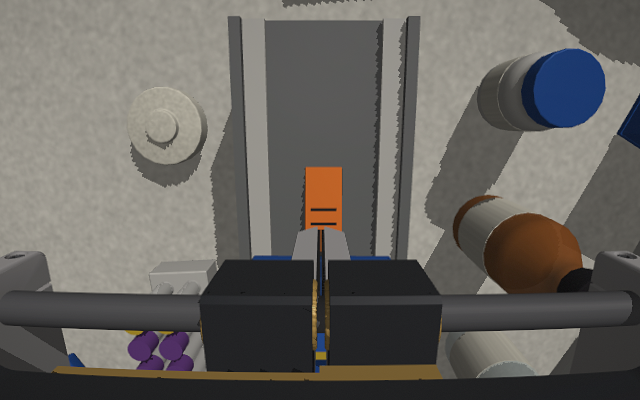

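View pics/top1.png

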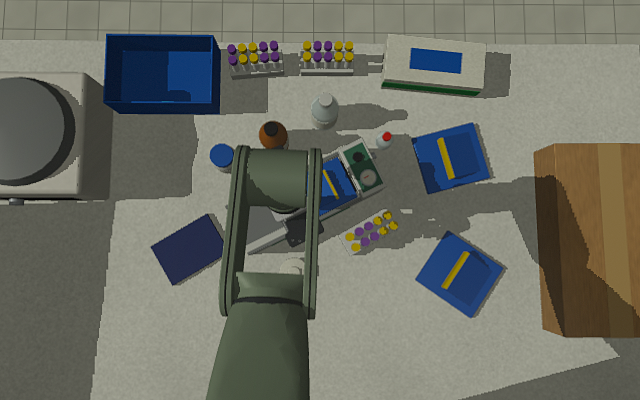

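The wrist view shows the tips (320,240) on the tab's centre line (columns 305–342), with the press lines at (323,217). I'll lower and watch the force.

```bash
python3 -m jog '[[0.001,-0.004,-0.04,0],[0.001,-0.004,-0.08,0],[0.001,-0.004,-0.1,0],[0.001,-0.004,-0.106,0],[0.001,-0.004,-0.11,0]]'
python3 -m jog '[[0,0,-0.003,0],[0,0,-0.006,0],[0,0,-0.009,0],[0,0,-0.011,0],[0,0,-0.012,0]]'
```

```text
t: 2.28
position: [0.5763, 0.0619, 0.2901]
eef_rot: [0.0, 0.526, 0.85, 0.0]
contact_force: [0.2, -0.3, -1.2]
opening: 0.0004
t: 2.7
position: [0.5768, 0.0611, 0.2847]
eef_rot: [0.002, 0.527, 0.85, 0.0]
contact_force: [-0.4, -0.9, 3.6]
opening: 0.0006
```

```bash
python3 -m jog '[[0,0,-0.002,0],[0,0,-0.004,0],[0,0,-0.006,0],[0,0,-0.008,0],[0,0,-0.008,0]]'
python3 -m jog '[[0,0,-0.001,0],[0,0,-0.002,0],[0,0,-0.003,0],[0,0,-0.004,0],[0,0,-0.004,0]]'
```

```text
t: 3.12
position: [0.5769, 0.0612, 0.2804]
eef_rot: [0.001, 0.527, 0.85, 0.0]
contact_force: [1.7, -3.4, 6.0]
opening: 0.0004
t: 3.53
position: [0.5771, 0.0613, 0.2803]
eef_rot: [0.001, 0.527, 0.85, 0.0]
contact_force: [-2.5, -3.0, 14.7]
opening: 0.0003
```

```bash
python3 -m jog '[[0,0,-0.001,0],[0,0,-0.002,0],[0,0,-0.003,0],[0,0,-0.003,0],[0,0,-0.003,0]]'
python3 -m jog '[[0,0,0.02,0],[0,0,0.06,0],[0,0,0.1,0],[0,0,0.12,0],[0,0,0.12,0]]'
python3 look.py 2 wrist
```

```text
t: 3.95
position: [0.5771, 0.0613, 0.2802]
eef_rot: [0.001, 0.526, 0.85, 0.0]
contact_force: [-5.1, -3.4, 20.9]
opening: 0.0002
t: 4.37
position: [0.5768, 0.062, 0.3381]
eef_rot: [0.001, 0.527, 0.85, 0.001]
contact_force: [0.1, 0.2, 0.6]
opening: 0.0004
[0.5762531  0.06190082 0.33648281] [ 0.24815794  0.48179624 -0.20226292] 4.4167
```

View pics/wrist2.png

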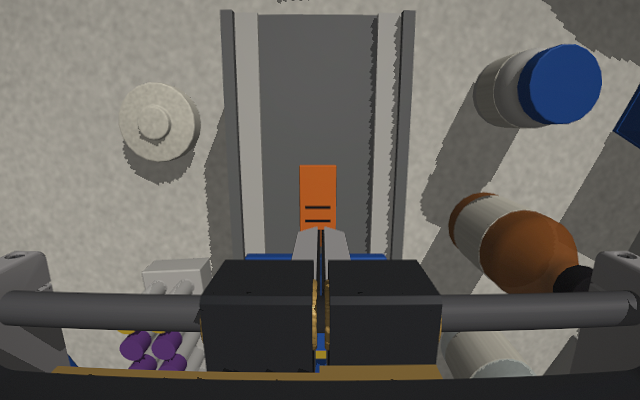

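```bash
python3 - <<'E'
from h import *
for f in (1,2):
    im,d,K,k1,E=load(f'pics/wrist{f}.npz');W=world(d,K,k1,E)
    hsv=cv2.cvtColor(im,cv2.COLOR_BGR2HSV);m=(hsv[...,0]<14)&(hsv[...,1]>180)&(hsv[...,2]>120)&(d>0);m[260:]=0
    m=m&(abs(np.arange(640)-323)<22)
    P=W[m]-[.5845,.0455,0];u=np.array([-.444,.896]);ly=P[:,:2]@u
    for a in range(-5,60,6):
        q=(ly*1000>a)&(ly*1000<a+6)
        if q.sum()>5: print(f,a+3,q.sum(),P[q,2].mean().round(4))
E
```

```text
1 10 19 0.0897
1 16 242 0.0891
1 22 318 0.0878
1 28 260 0.0878
1 34 324 0.0854
1 40 307 0.0841
1 46 312 0.083
1 52 320 0.0816
2 10 194 0.081
2 16 219 0.0812
2 22 200 0.0811
2 28 282 0.0821
2 34 289 0.081
2 40 283 0.0811
2 46 295 0.0811
2 52 247 0.0811
```

Tab measured flat: 0.081 along its whole length. Next I go between the push face and the head block, with the fingers ~30 mm apart for a two-point push.

```bash
python3 -m jog '[[0.02,-0.04,0.01,0],[0.05,-0.1,0.01,0],[0.08,-0.16,0.01,0],[0.105,-0.214,0.01,0],[0.105,-0.214,0.01,0]]' 0.36
python3 look.py 3 wrist scene
```

```text
t: 4.83
position: [0.6297, -0.0499, 0.3388]
eef_rot: [-0.0, 0.529, 0.849, -0.001]
contact_force: [0.2, 0.4, -0.2]
opening: 0.029
[ 0.62828916 -0.04628485  0.33865255] [-0.06965591 -0.63010916  0.26100652] 4.9333
```

View pics/wrist3.png

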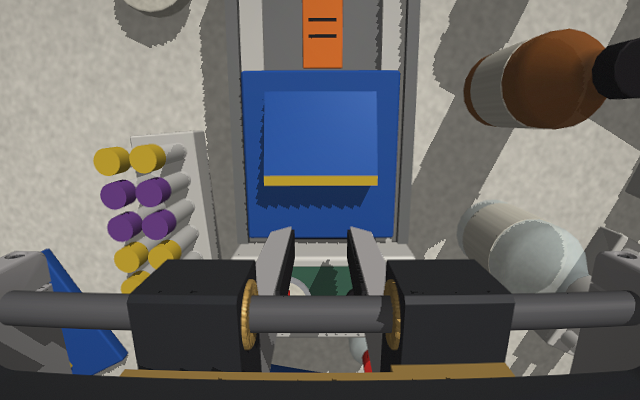

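```bash
python3 - <<'E'
from h import *
im,d,K,k1,E=load('pics/wrist3.npz');W=world(d,K,k1,E)
P=W-[.5845,.0455,0];ly=(P[...,:2]@[-.444,.896])*1000;lx=(P[...,:2]@[.896,.444])*1000
hsv=cv2.cvtColor(im,cv2.COLOR_BGR2HSV)
for lo,hi,n in((17,32,'y'),(100,125,'b')):
    m=(hsv[...,0]>lo)&(hsv[...,0]<hi)&(hsv[...,1]>120)&(d>0)&(abs(lx)<70)&(ly<0)&(ly>-130)&(P[...,2]>.09)&(P[...,2]<.116)
    print(n,m.sum(), *(np.percentile(a[m],[2,50,98]).round(1) for a in(lx,ly,P[...,2]*1000)) if m.any() else '')
im=cv2.imread('pics/scene3.png');cv2.imwrite('pics/scene3c.png',cv2.resize(im[140:300,220:440],None,fx=3.5,fy=3.5,interpolation=cv2.INTER_CUBIC))
E
```

```text
y 1122 [-36.1  -2.8  30.5] [-81.5 -75.8 -72.9] [ 94.9 110.1 111.4]
b 23587 [-50.3  -2.6  44.8] [-114.1  -55.2  -10.9] [ 93.8  95.7 108.8]
```

View pics/scene3c.png

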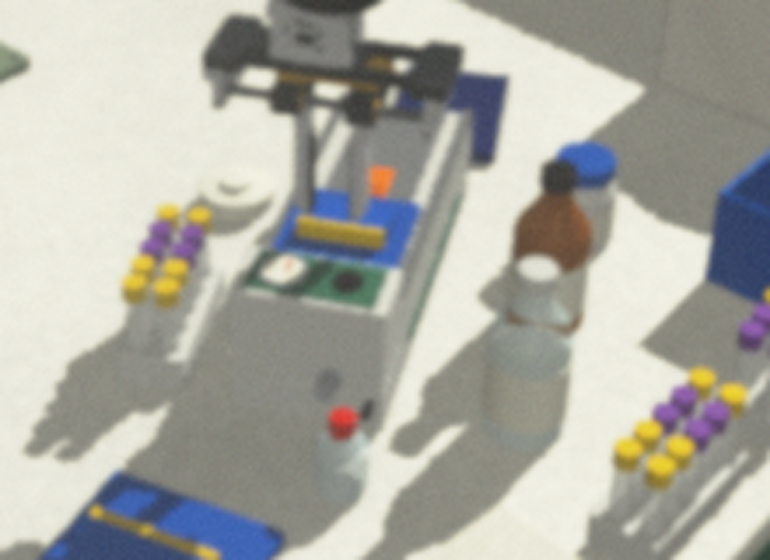

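The wrist view shows the push face at (320,181) and bare plate down to row 236. Tool at unit (−1.4, −101.8) mm, face at about −80, head block at −125. Going down to a tip height of ~0.101.

```bash
python3 -m jog '[[0,0,-0.02,0],[0,0,-0.035,0],[0,0,-0.05,0],[0,0,-0.065,0],[0,0,-0.075,0]]'
python3 look.py 4 wrist
python3 - <<'E'
from h import *
im,d,K,k1,E=load('pics/wrist4.npz');W=world(d,K,k1,E)
P=W-[.5845,.0455,0];ly=(P[...,:2]@[-.444,.896])*1000;lx=(P[...,:2]@[.896,.444])*1000
m=(abs(lx)<34)&(ly>-130)&(ly<-70)&(P[...,2]>.118)&(P[...,2]<.14)&(d>0)
for s in(-1,1):
    q=m&(lx*s>0)
    if q.any():print(s,q.sum(),np.percentile(lx[q],[2,98]),np.percentile(ly[q],[2,98]))
E
```

```text
t: 5.35
position: [0.628, -0.0445, 0.3018]
eef_rot: [-0.001, 0.526, 0.85, -0.0]
contact_force: [0.9, -1.0, -1.3]
opening: 0.0302
[ 0.62777297 -0.04468084  0.30102907] [-0.88977342  0.24006753 -1.66061509] 5.4
-1 572 [-28.33734497 -16.60589908] [-106.18037385  -89.51324634]
1 574 [13.35859161 25.00596245] [-106.06454936  -89.42131596]
```

View pics/wrist4.png

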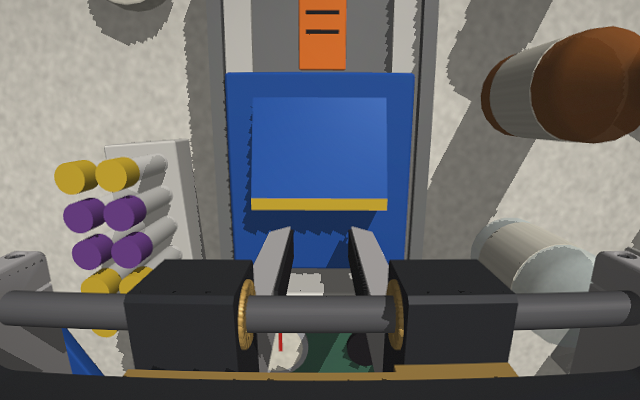

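No contact and clear of the head block. The finger fronts are ~9.5 mm short of the face. Now pushing along unit +y.

```bash
python3 -m jog '[[-0.004,0.009,0,0],[-0.008,0.016,0,0],[-0.012,0.024,0,0],[-0.016,0.032,0,0],[-0.02,0.04,0,0]]'
python3 -m jog '[[-0.005,0.01,0,0],[-0.01,0.02,0,0],[-0.015,0.03,0,0],[-0.019,0.039,0,0],[-0.024,0.048,0,0]]'
```

```text
t: 5.82
position: [0.6187, -0.0251, 0.3043]
eef_rot: [0.001, 0.526, 0.85, 0.0]
contact_force: [0.2, -0.0, 1.4]
opening: 0.03
t: 6.23
position: [0.6066, -0.001, 0.304]
eef_rot: [0.0, 0.527, 0.85, 0.0]
contact_force: [0.7, -1.0, 1.8]
opening: 0.0299
```

```bash
python3 look.py 5 wrist
```

```text
[ 6.06151025e-01 -2.22844965e-04  3.03763907e-01] [-0.08389443 -0.01387625  0.2887884 ] 6.2833
```

View pics/wrist5.png

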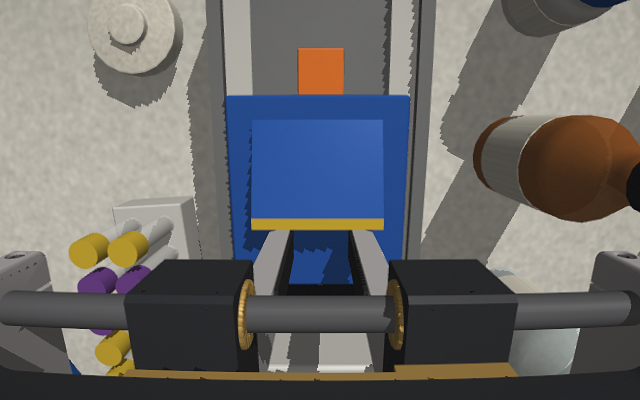

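The wrist view shows the fingers on the yellow face (318,225). The cover is straight and already over the tab. I'll drop the tips 3 mm and keep going.

```bash
python3 -m jog '[[0,0,-0.003,0],[-0.003,0.007,-0.006,0],[-0.008,0.016,-0.006,0],[-0.013,0.026,-0.006,0],[-0.018,0.036,-0.006,0]]'
python3 -m jog '[[-0.005,0.01,0,0],[-0.01,0.02,0,0],[-0.015,0.03,0,0],[-0.02,0.04,0,0],[-0.025,0.05,0,0]]'
python3 -m jog '[[-0.005,0.01,0,0],[-0.01,0.02,0,0],[-0.015,0.03,0,0],[-0.02,0.04,0,0],[-0.024,0.048,0,0]]'
python3 look.py 6 wrist
python3 - <<'E'
from h import *
im,d,K,k1,E=load('pics/wrist6.npz');W=world(d,K,k1,E)
P=W-[.5845,.0455,0];ly=(P[...,:2]@[-.444,.896])*1000;lx=(P[...,:2]@[.896,.444])*1000
hsv=cv2.cvtColor(im,cv2.COLOR_BGR2HSV)
m=(hsv[...,0]>100)&(hsv[...,0]<125)&(hsv[...,1]>120)&(d>0)&(abs(lx)<70)&(ly<160)&(ly>-130)&(P[...,2]>.09)&(P[...,2]<.116)
print(*(np.percentile(a[m],[1,50,99]).round(1) for a in(lx,ly,P[...,2]*1000)))
E
```

```text
t: 6.7
position: [0.5972, 0.017, 0.3002]
eef_rot: [-0.001, 0.527, 0.85, -0.0]
contact_force: [1.0, -0.8, -0.9]
opening: 0.0301
t: 7.12
position: [0.5849, 0.0421, 0.3006]
eef_rot: [-0.0, 0.527, 0.85, -0.0]
contact_force: [0.4, -0.3, -0.7]
opening: 0.0302
t: 7.53
position: [0.5729, 0.0661, 0.3007]
eef_rot: [-0.0, 0.527, 0.85, 0.0]
contact_force: [0.7, -1.2, -1.0]
opening: 0.0302
[0.57262421 0.0666801  0.30064312] [ 0.21807142  0.44735416 -0.94707452] 7.5833
[-51.8  -2.9  45. ] [ -3.1  64.3 102.5] [ 93.6  96.  109.5]
```

View pics/wrist6.png

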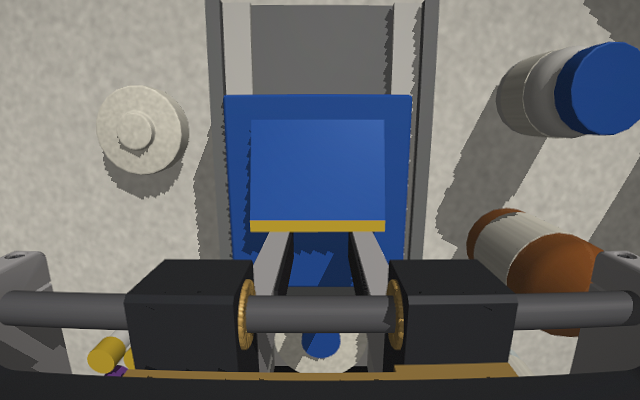

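The cover's leading edge is at about unit y +103, so its centre is at +48. I push 16 mm more, then back off along −y and lift.

```bash
python3 -m jog '[[-0.004,0.008,0,0],[-0.008,0.016,0,0],[-0.011,0.023,0,0],[-0.013,0.027,0,0],[-0.014,0.029,0,0]]'
python3 -m jog '[[0,0,0,0],[0.003,-0.006,0,0],[0.01,-0.02,0,0],[0.016,-0.032,0,0],[0.018,-0.036,0,0]]'
python3 -m jog '[[0,0,0.04,0],[0,0,0.1,0],[0,0,0.17,0],[0,0,0.24,0],[0,0,0.28,0]]'
```

```text
t: 8.0
position: [0.5661, 0.0804, 0.3008]
eef_rot: [0.0, 0.526, 0.85, 0.0]
contact_force: [0.5, -0.3, -0.5]
opening: 0.0301
t: 8.42
position: [0.5758, 0.0608, 0.3007]
eef_rot: [0.0, 0.527, 0.85, -0.0]
contact_force: [-0.1, -0.6, -0.7]
opening: 0.0302
t: 8.83
position: [0.5759, 0.0615, 0.4453]
eef_rot: [0.003, 0.527, 0.85, 0.002]
contact_force: [1.1, -0.2, 0.7]
opening: 0.0302
```

```bash
python3 -m jog '[[-0.05,0.06,0,0],[-0.1,0.12,0,0],[-0.15,0.18,0,0],[-0.2,0.24,0,0],[-0.25,0.3,0,0]]'
python3 -m jog '[[-0.05,0.06,0,0],[-0.1,0.12,0,0],[-0.15,0.18,0,0],[-0.2,0.24,0,0],[-0.25,0.3,0,0]]'
python3 -m jog '[[-0.03,0.05,0,0],[-0.06,0.1,0,0],[-0.08,0.14,0,0],[-0.1,0.16,0,0],[-0.1,0.16,0,0]]'
python3 look.py 7 top scene
python3 - <<'E'
from h import *
im,d,K,k1,E=load('pics/top7.npz');W=world(d,K,k1,E)
P=W-[.5845,.0455,0];ly=(P[...,:2]@[-.444,.896])*1000;lx=(P[...,:2]@[.896,.444])*1000
hsv=cv2.cvtColor(im,cv2.COLOR_BGR2HSV)
m=(hsv[...,0]>100)&(hsv[...,0]<125)&(hsv[...,1]>120)&(d>0)&(abs(lx)<70)&(ly<160)&(ly>-130)&(P[...,2]>.085)&(P[...,2]<.116)
print(*(np.percentile(a[m],[1,50,99]).round(1) for a in(lx,ly,P[...,2]*1000)))
for a in range(5,120,12):
    q=m&(ly>a)&(ly<a+12)&(abs(lx+2)>40); print(a,[round(float(P[...,2][q&(lx*s>0)].mean()),4) for s in(-1,1)])
a=im[110:280,190:430];b=cv2.imread('pics/top0.png')[110:280,190:430]
cv2.imwrite('pics/cmp7.png',cv2.resize(np.vstack([b,a]),None,fx=1.7,fy=1.7))
c=cv2.imread('pics/scene7.png')
cv2.imwrite('pics/scene7c.png',cv2.resize(c[140:300,220:440],None,fx=3.5,fy=3.5,interpolation=cv2.INTER_CUBIC))
E
```

```text
t: 9.25
position: [0.4491, 0.2126, 0.4408]
eef_rot: [0.0, 0.527, 0.85, 0.0]
contact_force: [-0.0, -0.0, -0.3]
opening: 0.0298
t: 9.67
position: [0.324, 0.3629, 0.4409]
eef_rot: [0.0, 0.527, 0.85, 0.0]
contact_force: [-0.0, 1.3, -0.2]
opening: 0.0303
t: 10.08
position: [0.2739, 0.4435, 0.4406]
eef_rot: [-0.001, 0.525, 0.851, -0.0]
contact_force: [0.0, 0.4, -0.2]
opening: 0.03
[0.27535246 0.44192274 0.44049473] [ 0.10580275 -0.664768   -0.1859573 ] 10.1833
[-51.7  -4.   45.2] [  9.7  66.3 116.5] [ 89.9  95.4 109.5]
5 [0.0939, 0.0946]
17 [0.0937, 0.0945]
29 [0.0939, 0.0946]
41 [0.0942, 0.0941]
53 [0.0946, 0.0942]
65 [0.0942, 0.094]
77 [0.0933, 0.0953]
89 [0.0936, 0.0948]
101 [0.0944, 0.0942]
113 [0.0943, 0.0952]
```

View pics/cmp7.png

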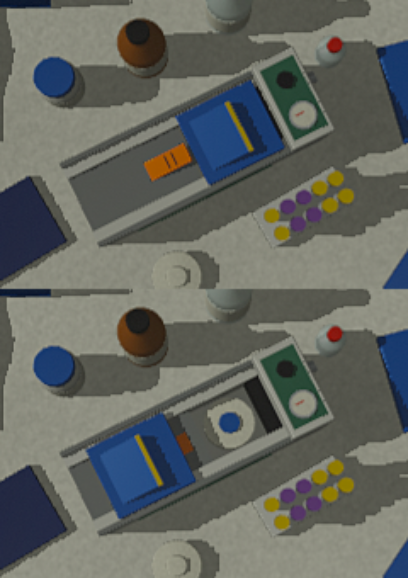

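View pics/scene7c.png

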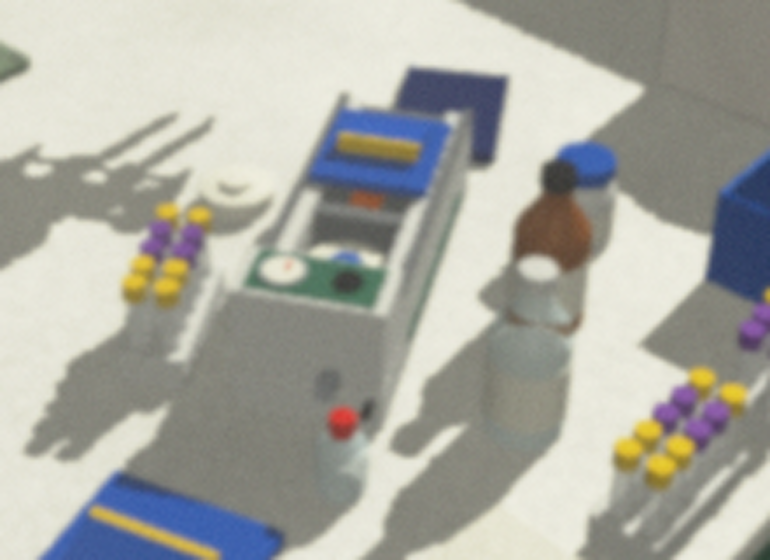

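Before/after top views: the opening is fully uncovered, with the filter at (230,422). The cover lies flat on the ledge at (140,465), spanning unit y ≈ +8 to +118. The bystanders are unmoved and the arm is clear.

```bash
python3 -c "
from rig import arm
print(arm.close_job())"
```

```text
the job is handed in; nothing more can be done
None
```

The filter opening is now completely uncovered and the blue cover lies flat on the empty ledge. I handed the job in at about 10.2 s of the 43 s allowed.

- **Snap tab:** I pressed it with the shut fingertips until it stopped firmly, at about 21 N. Depth measurements then gave about 81 mm along the part in view (the free end was hidden), so it was flat before I touched the cover.
- **Cover:** With the fingers 30 mm apart on the yellow face, I pushed it along the track. The force readings at the end of each push stayed around 1–2 N. I then backed off and lifted clear.
- **Last checks:** The top view puts the cover's centre at about unit y +63 mm, with its trailing edge around +8 mm. That is well past the end of the opening at −23 mm. The top of the plate measured an even 94–95 mm at both sides.
- **Surroundings:** The bystanders near the unit look unmoved in the before and after pictures, and the arm ended away from everything.

No check failed. The only disagreement was that the cover measured 2–3 mm to the −x side of my estimated track centre, before and after the push. That is within the calibration and the track's side play.

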